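# Find the socket key that fits the flask clamp's nut and tighten it

## Task

The flask clamp standing in the green ring on the bench has to be tightened. Try the socket keys from the rack on the hex nut on top of it until you find the one that fits, with those that do not fit put back standing on the rack; push the right key fully down over the nut, turn it clockwise until the nut is tight, and finish while still holding the key there, upright and fully down on the tightened nut. Leave the other clamp and everything else on the bench alone.

Things in the scene. Friction and masses are not known exactly. Their poses are not given: they have to be found in the camera images.
- ring_middle (a point): the green locating ring screwed to the bench, 142 mm across and 16 mm high with a black pinch screw; this point is its middle at bench height. The flask clamp standing in it is the one to tighten
- clamp_a: flask clamp, fixed: steel base disc 124 mm across, brass flask, two columns, grey bridge 28 x 132 mm (along its y) with its top 100 mm above the bench (column nuts to 108 mm), and a steel boss 42 mm across, top 104 mm above the bench, under the hex nut of its pressure screw. Origin: middle of its underside. Of clamp_a and clamp_b one stands in the ring, the other waits further off
- clamp_b: the other flask clamp, alike except for the size of its nut
- nut_a_top (a point): middle of the top of clamp_a's brass hex nut, 14 mm high on its boss, so 118 mm above the bench, top 3 mm chamfered; x points to a corner of the hexagon, z up; turns with the nut. Its size is not marked: exactly one key fits. A key too small stands on top of it, one too large drops over it but turns without it, the right one slides down until its rim rests on the boss
- nut_b_top (a point): the same for clamp_b's nut
- nut_a (a joint): how far clamp_a's nut is turned (rad): grows as it turns clockwise seen from above, tight against its stop at 0.9; starts loose, between 0 and 0.3; takes about 0.12 N m to turn
- nut_b (a joint): the same for clamp_b's nut
- rack: key rack, fixed: grey board 76 x 236 mm (x, y), 14 mm thick, with three steel posts 8 mm in diameter, tapered at the top, standing 12 mm above it, on its centre line (x = 0) at y = -75, 0 and +75 mm. One key stands over each post, its mouth on the board's top; each key fits loosely over any post. Origin at the middle of the underside
- key_small_grip (a point): loose socket key, 13 mm hex (across flats), about 0.13 kg: steel socket 22 mm in outside diameter and 30 mm high, mouth down, a 13 mm shank 10 mm long, then a flat blue thumb grip 14 mm thick, 42 mm long, 32 mm high; 70 mm high in all. This point is the middle of the grip, 54 mm above the mouth; x is across the grip's 14 mm, y along its 42 mm, z up
- key_small_mouth (a point): the middle of the same key's mouth (its lower rim). The hex bore is 16 mm deep, 1.6 mm wider across flats than its size, and has corners along this x axis and every 60 degrees from it
- key_middle_grip (a point): loose socket key, 17 mm hex (across flats), about 0.13 kg: steel socket 26 mm in outside diameter and 30 mm high, mouth down, a 13 mm shank 10 mm long, then a flat blue thumb grip 14 mm thick, 42 mm long, 32 mm high; 70 mm high in all. This point is the middle of the grip, 54 mm above the mouth; x is across the grip's 14 mm, y along its 42 mm, z up
- key_middle_mouth (a point): the middle of the same key's mouth (its lower rim). The hex bore is 16 mm deep, 1.6 mm wider across flats than its size, and has corners along this x axis and every 60 degrees from it
- key_large_grip (a point): loose socket key, 22 mm hex (across flats), about 0.13 kg: steel socket 32 mm in outside diameter and 30 mm high, mouth down, a 13 mm shank 10 mm long, then a flat blue thumb grip 14 mm thick, 42 mm long, 32 mm high; 70 mm high in all. This point is the middle of the grip, 54 mm above the mouth; x is across the grip's 14 mm, y along its 42 mm, z up
- key_large_mouth (a point): the middle of the same key's mouth (its lower rim). The hex bore is 16 mm deep, 1.6 mm wider across flats than its size, and has corners along this x axis and every 60 degrees from it
- articulator: bystander: white articulator with casts, 90 x 85 x 155 mm
- tooth_card: bystander: grey card with a row of teeth, 22 x 105 x 14 mm
- cast: bystander: plaster cast with a pink wax denture, 60 x 66 x 40 mm
- wax_box: bystander: white open box with pink wax sheets, 80 x 115 x 26 mm
- mixing_bowl: bystander: green mixing bowl, 110 mm across, 62 mm high
- plaster_knife: bystander: plaster knife, 180 mm long

How it is judged:
At the end, for the whole second after the job is handed in: The nut of the clamp in the green ring is tight (above 0.84 rad); the key that fits is gripped on it, upright (4 degrees), centred (3 mm), fully down (rim within 2.5 mm of the boss); the two other keys stand upright on the rack, let go (((horizontal distance between nut_a_top and ring_middle below 0.03 m and value of joint nut_a above 0.84 rad and horizontal distance between key_middle_mouth and nut_a_top below 0.003 m and z of key_middle_mouth in the frame of nut_a_top below -0.0115 m and angle between key_middle_mouth's own z axis and vertical below 0.07 rad and contact force between the fingers and key_middle above 2 N and x of key_small_mouth in the frame of rack between -0.02 and 0.02 m and y of key_small_mouth in the frame of rack between -0.1 and 0.1 m and z of key_small_mouth in the frame of rack between 0.01 and 0.019 m and angle between each of key_small_mouth, key_large_mouth's own z axis and vertical below 0.12 rad and contact force between each of key_small, key_large and the arm below 0.2 N and contact force between each of key_small, key_large and the fingers below 0.2 N and x of key_large_mouth in the frame of rack between -0.02 and 0.02 m and y of key_large_mouth in the frame of rack between -0.1 and 0.1 m and z of key_large_mouth in the frame of rack between 0.01 and 0.019 m) or (horizontal distance between nut_b_top and ring_middle below 0.03 m and value of joint nut_b above 0.84 rad and horizontal distance between key_large_mouth and nut_b_top below 0.003 m and z of key_large_mouth in the frame of nut_b_top below -0.0115 m and angle between key_large_mouth's own z axis and vertical below 0.07 rad and contact force between the fingers and key_large above 2 N and x of key_small_mouth in the frame of rack between -0.02 and 0.02 m and y of key_small_mouth in the frame of rack between -0.1 and 0.1 m and z of key_small_mouth in the frame of rack between 0.01 and 0.019 m and angle between each of key_small_mouth, key_middle_mouth's own z axis and vertical below 0.12 rad and contact force between each of key_small, key_middle and the arm below 0.2 N and contact force between each of key_small, key_middle and the fingers below 0.2 N and x of key_middle_mouth in the frame of rack between -0.02 and 0.02 m and y of key_middle_mouth in the frame of rack between -0.1 and 0.1 m and z of key_middle_mouth in the frame of rack between 0.01 and 0.019 m))); the arm keeps its last pose, push and grip.
It fails at once if the clamp outside the ring is touched or its nut turned ((horizontal distance between nut_a_top and ring_middle above 0.05 m and (value of joint nut_a above 0.4 rad or contact force between clamp_a and the arm above 1 N or contact force between clamp_a and the fingers above 1 N)) or (horizontal distance between nut_b_top and ring_middle above 0.05 m and (value of joint nut_b above 0.4 rad or contact force between clamp_b and the arm above 1 N or contact force between clamp_b and the fingers above 1 N))).
It fails at once if something else on the bench is pushed more than 25 mm out of place (distance of any of articulator, tooth_card, cast, wax_box, mixing_bowl, plaster_knife from where it was at the start of the episode above 0.025 m).
It also fails if it takes over 72 s, if anything falls off the work surface, if the arm or the gripper's body presses on something with over 40 N, if the wrist force passes 120 N, or if a joint passes its speed limit or range.

## Robot

A 6-joint arm with a two-finger parallel gripper is mounted at the origin on the work surface. World frame = base frame: x ahead of the robot, y to its left, z up, the work surface at z = 0. Lengths are in m, angles in rad, forces in N, time in s.
With the tool pointing down it reaches from about 0.325 to 0.775 m from the base axis. Payload 5.5 kg.
Tool frame: the origin (TCP) lies between the finger pads; the fingertips stand 8 mm ahead of it and the grasp point (between the pads) lies 11 mm behind it (tcp_to_tips is the distance from the TCP to the fingertips, in m); z points along the fingers, y is the line along which they close (so a half turn about z gives the same grasp; the last joint's range is limited). The gripper opens to 88 mm and grips with 3 to 60 N. Pads are 20 mm wide; open, the fingers measure 115 mm over their backs; the gripper's body (75 mm by 178 mm) begins 61 mm behind the grasp point.
Start: joints at [-1.367, 0.091, 1.231, -0, 1.82, -0.057], TCP at [0.155, -0.58, 0.231] pointing down, gripper open.
Joint ranges: [-2.87, 2.87], [-0.86, 2.18], [0.17, 2.46], [-1.51, 4.65], [0.06, 2.69], [-2.65, 2.65]. Speed limits (rad/s): [2.57, 2.57, 3.01, 3.14, 3.14, 3.14].

## Interface

Orientations are given as a unit quaternion [w, x, y, z].
In Python, from bench import * gives the robot as it stands. Calls block until the motion is done:
- move_to(position, orientation): joint-space move of the TCP to a pose.
- move_l(position, speed=0.15, orientation=None): straight line of the TCP; orientation=None keeps the orientation; speed is the mean speed in m/s.
- movej(angles): joint-space move.
- gripper_open() and close(): open the fingers fully, or close them until they stop; the grip force is fixed at half the most.
- hold(seconds).
- inverse_kinematics(position, orientation): joint angles nearest the present ones, or None.
- state(): the state.
- get_image(name): name is "scene" or "top" or "wrist"; returns a dict with "frame" (480x640x3 uint8, blue, green, red), "depth" (480x640 float32, m along the optical axis (not along the pixel's ray), 0 where there is no reading), "camera_matrix" (3x3 intrinsics, pixels), "view" (4x4, takes a point from world to camera coordinates). Camera axes: x right, y up, looking along -z (the intrinsics and any distortion apply to the point x, -y, -z); pixel columns grow to the right and rows downward; lengths in m; the calibration is good to about 2 mm. A picture is of the moment at which its call begins.
A pose or a line that the arm cannot do raises IKError and nothing moves.
- job_done(): hands the job in; it is judged then, once.
The state is a dict: "time": time; "joint_pos": joint angles; "dq": joint speeds; "joint_torque": joint torques, N m; "ee_pos": TCP position; "ee_rot": TCP orientation; "ft_force": force on the tool from outside, world axes, zero at the start; "moment": the same for the moment, N m; "finger_gap": finger opening in m; "finger_force": force on a finger pad.
Only numpy, scipy, OpenCV 4.12 (cv2) and the standard library are available. Lean on these libraries where they do the work, as an engineer would, in place of code of your own. Each camera call takes 0.05 s, during which the arm holds its last target. There are 200 camera calls.

## Working session

There is one attempt and no reset: what is moved stays moved. The work goes in short steps, each a Python script; the robot and the scene stay as the last script left them, time stands still between calls to the robot, and variables do not carry over. Pictures are saved under pics/ and viewed, at most 10 in all, crops included, and the job is handed in when it is done.

```bash
mkdir -p pics; ls; python3 - <<'E'
from bench import *
import cv2,numpy as np,pickle
d={}
for n in("scene","top","wrist"):
    d[n]=get_image(n); cv2.imwrite(f"pics/{n}0.png",d[n]["frame"])
    V=np.linalg.inv(d[n]["view"]); print(n,V[:3,3].round(3),(-V[:3,2]).round(3),d[n]["camera_matrix"][0],(d[n]["depth"]>0).mean())
pickle.dump(d,open("d0.pkl","wb")); s=state(); print(s["time"],s["ee_pos"],s["ee_rot"])
E
```

```text
pics
scene [1.566 0.53  0.963] [-0.694 -0.369 -0.618] [584.44873445   0.         313.76663992] 0.9961165364583333
top [0.413 0.024 1.199] [ 0.156 -0.028 -0.987] [539.83191653   0.         321.51212349] 0.9958561197916667
wrist [ 0.235 -0.558  0.384] [-0.291 -0.077 -0.954] [369.39215412   0.         322.95923898] 0.99611328125
0.15 [ 0.15467093 -0.5795092   0.22978267] [-7.35596890e-04  9.91508825e-01  1.30037327e-01 -5.49255611e-05]
```

View pics/top0.png

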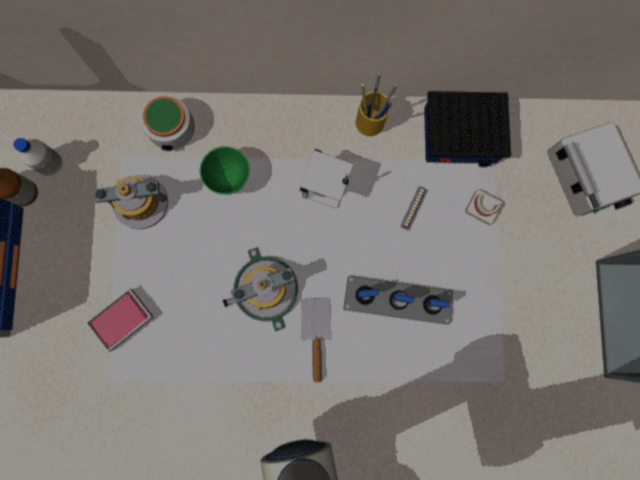

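View pics/scene0.png

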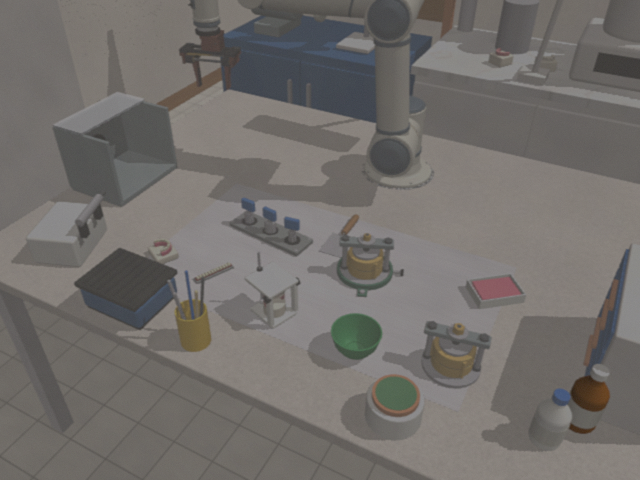

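The top view shows the ring and its clamp at about (265,287), the nut at (263,284), the rack at (399,300), and blue key grips at (366,295), (400,299) and (433,303). The other clamp is at (125,188). In the scene view the grips are at (249,204), (269,214) and (292,223), and the ring clamp is at (366,245).

```bash
cat > h.py <<'E'
import numpy as np, cv2, pickle
def ray(im,px):
    K=im["camera_matrix"];T=np.linalg.inv(im["view"])
    c=np.array([(px[0]-K[0,2])/K[0,0],-(px[1]-K[1,2])/K[1,1],-1.]); return T[:3,3],T[:3,:3]@c
def plane(im,px,z):
    o,d=ray(im,px); return o+d*(z-o[2])/d[2]
def tri(obs):
    A=np.zeros((3,3));b=np.zeros(3);P=[]
    for im,px in obs:
        o,d=ray(im,px);d=d/np.linalg.norm(d);M=np.eye(3)-np.outer(d,d);A+=M;b+=M@o;P.append((M,o))
    x=np.linalg.solve(A,b); return x,[np.linalg.norm(M@(x-o)) for M,o in P]
def blobs(im,lo,hi,amin,roi=None):
    h=cv2.cvtColor(im["frame"],cv2.COLOR_BGR2HSV);m=cv2.inRange(h,np.array(lo),np.array(hi))
    if roi: k=np.zeros_like(m);k[roi[1]:roi[3],roi[0]:roi[2]]=1;m=m*k
    cs,_=cv2.findContours(m,cv2.RETR_EXTERNAL,cv2.CHAIN_APPROX_NONE)
    out=[]
    for c in cs:
        if cv2.contourArea(c)>=amin:
            M=cv2.moments(c);out.append((M["m10"]/M["m00"],M["m01"]/M["m00"],M["m00"],c))
    return sorted(out,key=lambda b:b[0])
def quat(th):  # tool down, tool y axis (closing line) along world angle th
    from scipy.spatial.transform import Rotation as R
    y=np.array([np.cos(th),np.sin(th),0]);z=np.array([0,0,-1.]);x=np.cross(y,z)
    q=R.from_matrix(np.c_[x,y,z]).as_quat(); return np.r_[q[3],q[:3]]
E
python3 - <<'E'
from h import *
d=pickle.load(open("d0.pkl","rb"));t,s=d["top"],d["scene"]
bt=blobs(t,(105,120,40),(125,255,255),30,(340,270,470,330));bs=blobs(s,(105,70,40),(125,255,255),20,(230,185,310,240))
print([b[:3] for b in bt],[b[:3] for b in bs])
for a,b in zip(bt,bs[::1] if 0 else bs[::-1]):
    x,r=tri([(t,a[:2]),(s,b[:2])]);rc=cv2.minAreaRect(a[3]);bx=cv2.boxPoints(rc)
    w=np.array([plane(t,p,.08)[:2] for p in bx]);e=[w[1]-w[0],w[2]-w[1]];L=max(e,key=np.linalg.norm)
    print(x.round(4),np.round(r,4),"long deg",np.degrees(np.arctan2(L[1],L[0])).round(1),[np.linalg.norm(v).round(3) for v in e])
n=tri([(t,(263,284)),(s,(366.5,238))]);print("nut",n, plane(t,(266,288),.0))
print("rack",[plane(t,p,.014).round(3) for p in((350,277),(454,291),(346,309),(450,323))])
print("other",plane(t,(124,187),.118))
E
```

```text
[(367.156378600823, 292.6433470507544, 121.5), (402.9397944199706, 297.68135095447866, 113.5), (438.0944444444444, 302.63611111111106, 120.0)] [(247.8525641025641, 200.80769230769232, 26.0), (291.8333333333333, 219.49206349206347, 21.0)]
[ 0.4955 -0.1035  0.079 ] [0.0002 0.0002] long deg -84.8 [np.float64(0.042), np.float64(0.016)]
[ 0.4985 -0.2005  0.1032] [0.0301 0.0301] long deg -101.6 [np.float64(0.014), np.float64(0.043)]
nut (array([0.5089347 , 0.11192215, 0.10473438]), [np.float64(0.0010434829113509087), np.float64(0.0010434829113508334)]) [0.50974005 0.11249357 0.        ]
rack [array([ 0.534, -0.073,  0.014]), array([ 0.505, -0.303,  0.014]), array([ 0.464, -0.064,  0.014]), array([ 0.435, -0.292,  0.014])]
other [0.70412285 0.39748077 0.118     ]
```

```bash
python3 - <<'E'
from bench import *
from h import *
for th in (0,1.57,3.14,-1.57):
    for p in((.484,-.183,.25),(.509,.112,.25)):
        q=inverse_kinematics(p,quat(th)); print(th,p,None if q is None else np.round(q,2))
d=[]
th=-1.57
for p in((.484,-.183,.26),(.484,-.123,.26),(.49,.112,.27),(.54,.08,.27)):
    move_to(p,quat(th)); im=get_image("wrist"); d.append(im)
    cv2.imwrite(f"pics/w{len(d)}.png",im["frame"])
pickle.dump(d,open("d1.pkl","wb"))
cv2.imwrite("pics/w13.png",cv2.resize(np.vstack([d[0]["frame"],d[2]["frame"]]),(448,600)) if 0 else np.hstack([d[0]["frame"][:, 120:520],d[2]["frame"][:,120:520]]))
s=state();print(s["time"],s["ee_pos"],s["ft_force"])
E
```

```text
0 (0.484, -0.183, 0.25) [-0.43 -0.13  1.41 -0.    1.86 -0.43]
0 (0.509, 0.112, 0.25) [ 0.15 -0.12  1.4  -0.    1.86  0.15]
1.57 (0.484, -0.183, 0.25) [-0.43 -0.13  1.41 -0.    1.86 -2.  ]
1.57 (0.509, 0.112, 0.25) [ 0.15 -0.12  1.4  -0.    1.86 -1.42]
3.14 (0.484, -0.183, 0.25) None
3.14 (0.509, 0.112, 0.25) None
-1.57 (0.484, -0.183, 0.25) [-0.43 -0.13  1.41 -0.    1.86  1.14]
-1.57 (0.509, 0.112, 0.25) [ 0.15 -0.12  1.4  -0.    1.86  1.72]
3.8583 [0.54009306 0.07862093 0.26958821] [-0.51606359  1.22515047  0.22799568]
```

View pics/w13.png

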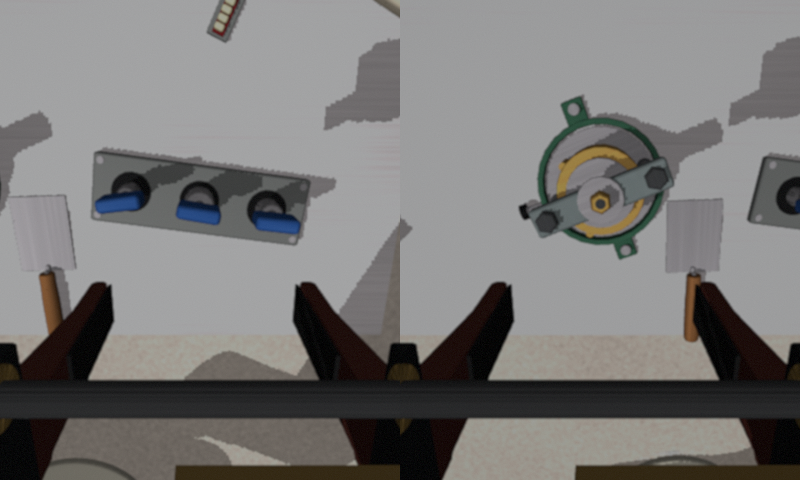

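The left half (the rack) shows grips at full-image pixels of about (238,204), (318,213) and (397,224). The right half shows the nut at about (320,203). I'll enlarge these to measure the sockets and the hexagon.

```bash
python3 - <<'E'
from h import *
d=pickle.load(open("d1.pkl","rb"))
a=cv2.resize(d[0]["frame"][150:250,205:435],None,fx=3.4,fy=3.4,interpolation=cv2.INTER_CUBIC)[:, :782]
n=cv2.resize(d[2]["frame"][178:228,295:345],None,fx=5,fy=5,interpolation=cv2.INTER_CUBIC)
# nut 4
g=blobs(d[0],(105,100,40),(125,255,255),60,(200,150,440,260));g2=blobs(d[1],(105,100,40),(125,255,255),60,(100,120,600,270))
print([np.round(b[:3],1) for b in g],[np.round(b[:3],1) for b in g2])
for b,c in zip(g,g2):
    x,r=tri([(d[0],b[:2]),(d[1],c[:2])]);rc=cv2.minAreaRect(b[3]);bx=cv2.boxPoints(rc)
    w=np.array([plane(d[0],p,.08)[:2] for p in bx]);e=[w[1]-w[0],w[2]-w[1]];L=max(e,key=np.linalg.norm)
    print(x.round(4),np.round(r,4),"long",np.degrees(np.arctan(L[1]/L[0])).round(1),[np.linalg.norm(v).round(3) for v in e])
f=d[3];h=cv2.cvtColor(f["frame"],cv2.COLOR_BGR2HSV)
px=np.array(f["camera_matrix"])@(np.diag([1,-1,-1])@(f["view"]@[.509,.112,.118,1])[:3]);px=px[:2]/px[2];print("pred nut px w4",px)
u,v=map(int,px);m=cv2.resize(f["frame"][v-25:v+25,u-25:u+25],None,fx=5,fy=5,interpolation=cv2.INTER_CUBIC)
bot=np.zeros((250,782,3),np.uint8);bot[:,:250]=n;bot[:,260:510]=m;cv2.imwrite("pics/crop1.png",np.vstack([a,bot]))
for k,c in((2,(320,203)),(3,(u,v))):
    q=cv2.cvtColor(d[k]["frame"],cv2.COLOR_BGR2HSV)[c[1]-16:c[1]+17:4,c[0]-16:c[0]+17:4];print(q[4],q[:,4])
E
```

```text
[array([238.8, 202.2, 721. ]), array([318.1, 212.3, 733.5]), array([395.3, 222.2, 771.5])] [array([303.4, 202.2, 728.5]), array([381.8, 212.6, 749.5]), array([457.8, 222.8, 775.5])]
[ 0.496  -0.1046  0.0708] [0.0001 0.0001] long -85.3 [np.float64(0.043), np.float64(0.017)]
[ 0.4859 -0.1793  0.0696] [0. 0.] long 80.0 [np.float64(0.018), np.float64(0.04)]
[ 0.4753 -0.254   0.0671] [0.0001 0.0001] long 83.3 [np.float64(0.018), np.float64(0.045)]
pred nut px w4 [284.09668867 259.73816733]
[[143   8 130]
 [143   8 130]
 [ 19 150 131]
 [ 19  52  69]
 [110  14  56]
 [ 18  45  68]
 [ 20 154 109]
 [130   9  85]
 [143   9 112]] [[143   8 131]
 [ 17  85  69]
 [ 20 149 116]
 [ 21  96  90]
 [110  14  56]
 [120  14  55]
 [ 20 149 144]
 [150   6 128]
 [140   6 130]]
[[140   6 133]
 [140   6 131]
 [ 20 149 144]
 [110  14  54]
 [108  24  54]
 [ 20 134 122]
 [ 19 160  67]
 [140   8  93]
 [140   6 127]] [[143   8 129]
 [ 18 161  57]
 [ 19 150  85]
 [ 21 130 118]
 [108  24  54]
 [ 23  31  65]
 [ 20 135 136]
 [143   8 133]
 [ 18  80 147]]
```

View pics/crop1.png

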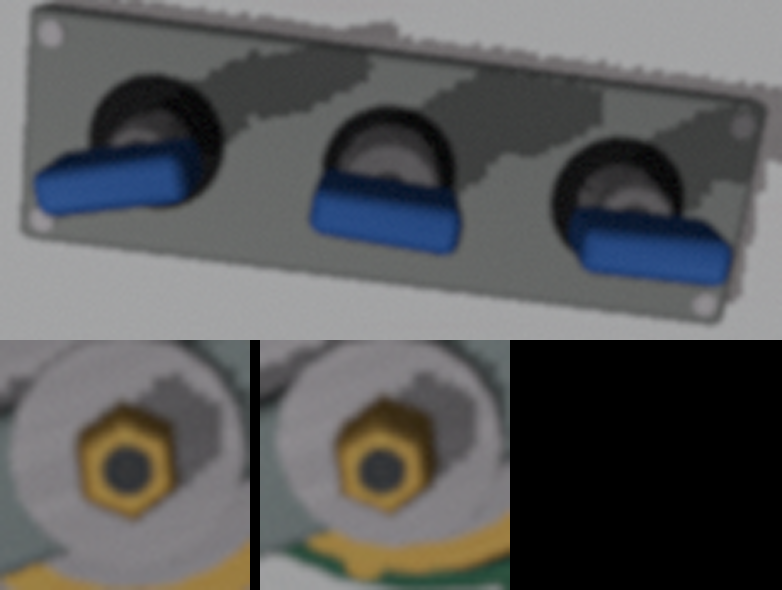

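Boss diameter is about 45 px and nut width across flats about 19 px, so the nut is about 17 mm and the middle key is the likely fit. Next I need to tell the sockets apart, so I'll brighten the rack crops.

```bash
python3 - <<'E'
from h import *
d=pickle.load(open("d1.pkl","rb"))
def en(c): return np.clip((c.astype(float)/110)**.6*255,0,255).astype(np.uint8)
rows=[]
for k,cs in((0,[(245,190),(318,200),(390,212)]),(1,[(308,190),(382,200),(455,212)])):
    rows.append(np.hstack([en(cv2.resize(d[k]["frame"][y-25:y+22,x-26:x+26],None,fx=5,fy=5,interpolation=cv2.INTER_CUBIC)) for x,y in cs]))
cv2.imwrite("pics/crop2.png",np.vstack(rows));print(np.vstack(rows).shape)
# local scale at socket top and nut geometry
for z in(.044,): print("mm/px",1e3*np.linalg.norm(plane(d[0],(319,200),z)-plane(d[0],(318,200),z)))
C=[]
for k,c in((2,(320,203)),(3,(284,259))):
    im=d[k]; h=cv2.cvtColor(im["frame"],cv2.COLOR_BGR2HSV)
    m=((h[...,0]>14)&(h[...,0]<26)&(h[...,1]>70)&(h[...,2]>95)).astype(np.uint8);w=np.zeros_like(m);cv2.circle(w,c,14,1,-1)
    cs,_=cv2.findContours(m*w,cv2.RETR_EXTERNAL,cv2.CHAIN_APPROX_NONE);c=max(cs,key=cv2.contourArea);hu=cv2.convexHull(c)
    P=np.array([plane(im,p[0],.118)[:2] for p in hu]);cen,_=cv2.minEnclosingCircle(c)
    M=cv2.moments(hu);cen=(M["m10"]/M["m00"],M["m01"]/M["m00"]);C.append((im,cen));pc=plane(im,cen,.118);print("nut c",pc,"area",cv2.contourArea(P.astype(np.float32))*1e6)
    # wide fit: width vs direction
    best=[(np.ptp(P@[np.cos(a),np.sin(a)]),np.degrees(a)) for a in np.radians(np.arange(0,180,5))];print([(round(1e3*b[0],1),round(b[1])) for b in best])
    # 6-fold phase of boundary
    Q=P-pc[:2]
    Q=np.array([plane(im,p[0],.118)[:2] for p in c])-pc[:2];a=np.arctan2(Q[:,1],Q[:,0]);r=np.hypot(*Q.T);print("corner phase deg",np.degrees(np.angle(np.sum((r-r.mean())*np.exp(6j*a))))/6)
print(tri(C))
E
```

```text
(470, 780, 3)
mm/px 1.0150006794657807
nut c [0.50890271 0.11340565 0.118     ] area 181.26031062526414
[(np.float64(15.4), 0), (np.float64(15.7), 5), (np.float64(15.9), 10), (np.float64(16.0), 15), (np.float64(15.9), 20), (np.float64(15.7), 25), (np.float64(15.5), 30), (np.float64(15.4), 35), (np.float64(15.4), 40), (np.float64(15.6), 45), (np.float64(15.9), 50), (np.float64(16.1), 55), (np.float64(16.2), 60), (np.float64(16.2), 65), (np.float64(16.1), 70), (np.float64(15.8), 75), (np.float64(15.4), 80), (np.float64(14.9), 85), (np.float64(14.4), 90), (np.float64(14.8), 95), (np.float64(15.1), 100), (np.float64(15.4), 105), (np.float64(15.5), 110), (np.float64(15.5), 115), (np.float64(15.7), 120), (np.float64(15.8), 125), (np.float64(15.7), 130), (np.float64(15.6), 135), (np.float64(15.6), 140), (np.float64(15.4), 145), (np.float64(15.1), 150), (np.float64(14.8), 155), (np.float64(14.8), 160), (np.float64(15.1), 165), (np.float64(15.3), 170), (np.float64(15.4), 175)]
corner phase deg 4.875621070885024
nut c [0.50934264 0.11327803 0.118     ] area 178.58592573194443
[(np.float64(16.0
[... 314 characters left out ...]
5), (np.float64(16.4), 70), (np.float64(16.1), 75), (np.float64(15.8), 80), (np.float64(15.3), 85), (np.float64(14.8), 90), (np.float64(14.5), 95), (np.float64(14.6), 100), (np.float64(14.9), 105), (np.float64(15.2), 110), (np.float64(15.4), 115), (np.float64(15.4), 120), (np.float64(15.3), 125), (np.float64(15.1), 130), (np.float64(15.0), 135), (np.float64(14.9), 140), (np.float64(14.7), 145), (np.float64(14.4), 150), (np.float64(14.3), 155), (np.float64(14.6), 160), (np.float64(15.1), 165), (np.float64(15.5), 170), (np.float64(15.8), 175)]
corner phase deg 5.439152160172782
(array([0.50847858, 0.11347851, 0.11580577]), [np.float64(6.735819822885752e-05), np.float64(6.735819822886877e-05)])
```

View pics/crop2.png

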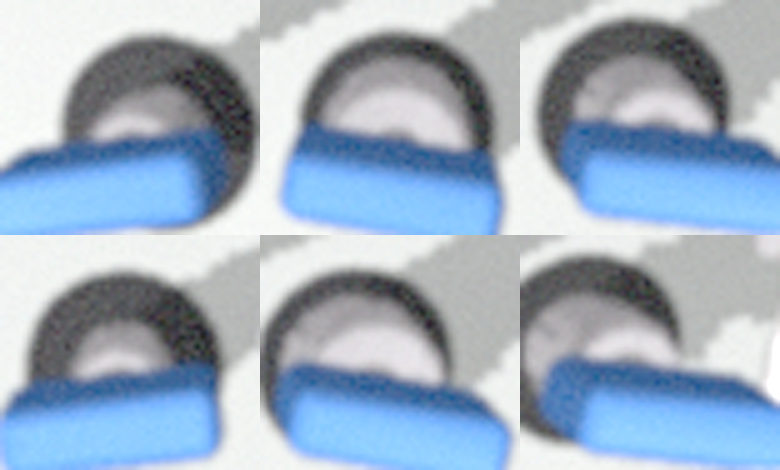

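The left socket is the smallest (about 20 px), the middle one the largest (about 33 px) and the right one in between (about 28 px). So the 17 mm key stands on the right post. The nut corners lie about 5° from +x. I'll grasp the right key.

```bash
python3 - <<'E'
from bench import *
from h import *
d=pickle.load(open("d1.pkl","rb"));res=[]
for k,roi in((0,(200,150,440,260)),(1,(270,150,510,270))):
    b=blobs(d[k],(105,100,40),(125,255,255),60,roi)[-1]
    h=cv2.cvtColor(d[k]["frame"],cv2.COLOR_BGR2HSV);m=np.zeros(h.shape[:2],np.uint8);cv2.drawContours(m,[b[3]],-1,1,-1)
    v=h[...,2];t,_=cv2.threshold(v[m>0],0,255,cv2.THRESH_OTSU);cs,_=cv2.findContours(((v>t)&(m>0)).astype(np.uint8),cv2.RETR_EXTERNAL,cv2.CHAIN_APPROX_NONE)
    c=max(cs,key=cv2.contourArea);P=np.array([plane(d[k],p[0],.084)[:2] for p in c]).astype(np.float32)
    rc=cv2.minAreaRect(P*1000);print(t,np.round(rc,2) if 0 else rc);res.append(rc)
    B=cv2.boxPoints(rc);e=max([B[1]-B[0],B[2]-B[1]],key=np.linalg.norm);print("long",np.degrees(np.arctan(e[1]/e[0])))
c=np.mean([r[0] for r in res],0)/1000;print(c)
assert abs(c[0]-.474)<.008 and abs(c[1]+.256)<.008
q=quat(np.radians(-7))
move_to((*c,.16),q);move_l((*c,.057),.12);close()
s=state();print("gap",s["finger_gap"],s["finger_force"],s["time"],s["ee_pos"],s["ft_force"])
if s["finger_gap"]>.01:
    move_l((*c,.16),.1);s=state();im=get_image("wrist");cv2.imwrite("pics/g1.png",im["frame"]);print(s["finger_gap"],s["ft_force"],s["time"])
    pickle.dump((im,s),open("g1.pkl","wb"))
E
```

```text
88.0 ((476.4928894042969, -252.75218200683594), (40.18174743652344, 11.854390144348145), 84.10382843017578)
long 84.10387
92.0 ((476.3127136230469, -252.06871032714844), (39.590885162353516, 11.704102516174316), 84.75733947753906)
long 84.75738
[ 0.4764028  -0.25241045]
gap 0.013968715261048594 29.99691814184189 7.8 [ 0.47638264 -0.25241366  0.05697051] [-0.00951169  0.81376237  0.80420444]
0.0136475034643764 [-0.08499391  0.31000749 -1.39042262] 8.9833
```

View pics/g1.png

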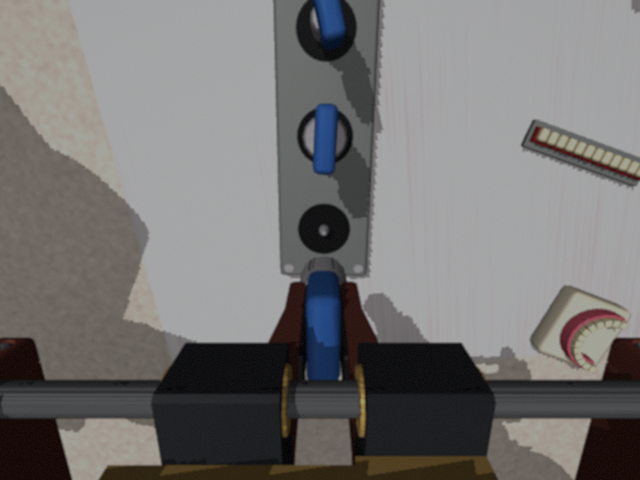

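The key is gripped: the blue grip is at about (323,325), the socket's front edge shows at (323,258), and the empty post is at (323,230). I'll check the key's offset along the grip from those edges, then approach the nut.

```bash
python3 - <<'E'
from bench import *
from h import *
im,s=pickle.load(open("g1.pkl","rb"));t=np.array(s["ee_pos"]);a=np.radians(-7)
lx=np.array([-np.sin(a),np.cos(a)]);ly=np.array([np.cos(a),np.sin(a)])  # along grip, across
b=max(blobs(im,(105,100,40),(125,255,255),200,(280,255,370,385)),key=lambda b:b[2])[3][:,0]
r=b[:,1].min();e=b[b[:,1]<=r+1].mean(0);print("grip front px",e)
for z in(-.005,):
    p=plane(im,e,t[2]+z)[:2]-t[:2];print("front edge along/across mm",1e3*p@lx,1e3*p@ly)
f=im["frame"][:,:,:];print([(y,f[y,323].tolist()) for y in range(246,276,2)])
for y in(256,258,260):
    p=plane(im,(323,y),t[2]+.011-.024)[:2]-t[:2];print("socket top front at row",y,1e3*p@lx,1e3*p@ly)
# post position as calibration check: expected rack post at z=.026
p=plane(im,(323.5,229.5),.026);print("post",p)
move_to((.509,.1133,.25),quat(np.radians(5)));im=get_image("wrist");s=state();pickle.dump((im,s),open("g2.pkl","wb"));cv2.imwrite("pics/g2.png",im["frame"]);print(s["time"],s["ee_pos"])
E
```

```text
grip front px [323.         271.28571429]
front edge along/across mm 17.67500152730594 -0.09166911909735716
[(246, [17, 19, 18]), (248, [16, 14, 18]), (250, [18, 16, 16]), (252, [27, 27, 26]), (254, [79, 79, 78]), (256, [88, 89, 88]), (258, [77, 75, 77]), (260, [77, 75, 77]), (262, [78, 75, 77]), (264, [79, 77, 78]), (266, [76, 75, 76]), (268, [77, 75, 77]), (270, [75, 65, 62]), (272, [69, 39, 24]), (274, [69, 39, 18])]
socket top front at row 256 22.29770696941634 -0.09582570086882955
socket top front at row 258 21.273523406395185 -0.09621375205908446
socket top front at row 260 20.245773949887177 -0.09660315432474753
post [ 0.47644512 -0.25093647  0.026     ]
10.4917 [0.50913756 0.11223116 0.24942599]
```

View pics/g2.png

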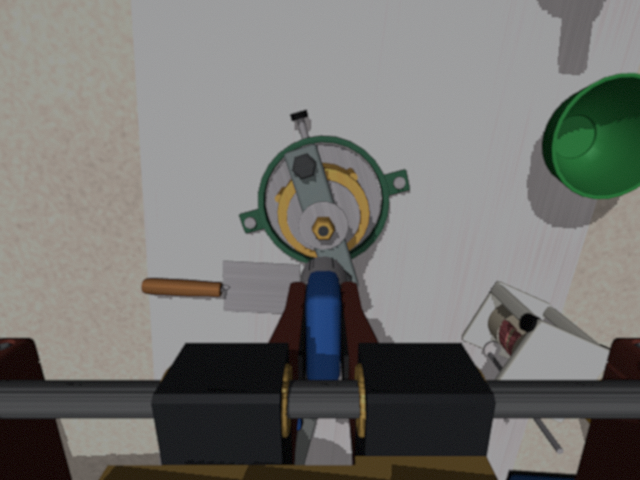

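```bash
python3 - <<'E'
from bench import *
from h import *
for fn,a in(("g1.pkl",-7),("g2.pkl",5)):
    im,s=pickle.load(open(fn,"rb"));t=np.array(s["ee_pos"]);a=np.radians(a)
    lx=np.array([-np.sin(a),np.cos(a)]);ly=np.array([np.cos(a),np.sin(a)])
    g=im["frame"][:,322:325].mean((1,2));print([(y,int(g[y])) for y in range(248,262)])
    # socket side edges at a row
    row=im["frame"][262].mean(1);print("row262",[int(v) for v in row[296:352]])
    for y in(252,253,257,258): 
        p=plane(im,(323,y),t[2]-.043)[:2]-t[:2];print(y,"mouth front-13:",1e3*(p@lx)-13)
h=cv2.cvtColor(im["frame"],cv2.COLOR_BGR2HSV);m=((h[...,0]>14)&(h[...,0]<26)&(h[...,1]>70)&(h[...,2]>60)).astype(np.uint8);w=np.zeros_like(m);cv2.circle(w,(323,230),15,1,-1)
cs,_=cv2.findContours(m*w,cv2.RETR_EXTERNAL,cv2.CHAIN_APPROX_NONE);c=max(cs,key=cv2.contourArea);hu=cv2.convexHull(c);M=cv2.moments(hu);cen=(M["m10"]/M["m00"],M["m01"]/M["m00"])
n=plane(im,cen,.118);print("nut",cen,n,"rel",1e3*(n[:2]-t[:2])@lx,1e3*(n[:2]-t[:2])@ly,"area",cv2.contourArea(np.array([plane(im,p[0],.118)[:2] for p in hu]).astype(np.float32))*1e6,state()["ee_pos"])
Q=np.array([plane(im,p[0],.118)[:2] for p in c])-n[:2];an=np.arctan2(Q[:,1],Q[:,0]);r=np.hypot(*Q.T);print("phase",np.degrees(np.angle(np.sum((r-r.mean())*np.exp(6j*an))))/6)
o=np.clip(im["frame"][215:285,285:365].astype(float)*1.8,0,255).astype(np.uint8);cv2.imwrite("pics/c3.png",cv2.resize(o,None,fx=7,fy=7,interpolation=cv2.INTER_CUBIC))
E
```

```text
[(248, 14), (249, 18), (250, 16), (251, 17), (252, 27), (253, 52), (254, 80), (255, 93), (256, 88), (257, 79), (258, 75), (259, 77), (260, 75), (261, 76)]
row262 [96, 99, 99, 98, 99, 98, 98, 98, 99, 96, 94, 88, 78, 63, 56, 63, 66, 64, 70, 77, 80, 78, 79, 77, 77, 75, 78, 76, 75, 74, 74, 72, 72, 69, 67, 58, 46, 47, 59, 61, 62, 67, 75, 86, 94, 98, 98, 97, 97, 95, 96, 95, 95, 95, 96, 95]
252 mouth front-13: 0.7626898195806486
253 mouth front-13: 0.16329360030614914
257 mouth front-13: -2.2446986705572414
258 mouth front-13: -2.8493121513595696
[(248, 124), (249, 111), (250, 96), (251, 87), (252, 94), (253, 102), (254, 104), (255, 101), (256, 92), (257, 78), (258, 75), (259, 73), (260, 75), (261, 74)]
row262 [141, 137, 132, 119, 101, 93, 91, 85, 78, 69, 66, 64, 59, 51, 50, 61, 61, 61, 68, 73, 77, 76, 76, 75, 76, 74, 73, 74, 74, 75, 72, 72, 70, 70, 69, 59, 48, 48, 59, 63, 63, 70, 81, 92, 100, 103, 102, 102, 103, 103, 102, 102, 100, 90, 80, 72]
252 mouth front-13: 0.8776571300341907
253 mouth front-13: 0.2778921382706496
257 mouth front-13: -2.131630738697174
258 mouth front-13: -2.736640886790937
nut (322.9169960474308, 228.18489240228368) [0.50871169 0.11504646 0.118     ] rel 2.8416983828918436 -0.1788851294181102 area 253.84654331872537 [0.50913756 0.11223116 0.24942599]
phase 5.524400334018293
```

View pics/c3.png

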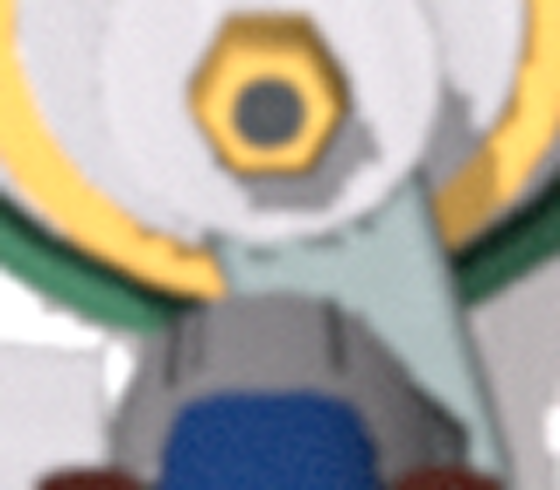

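The close crop shows the nut's bore centre at about pixel (323,231) and the socket's mouth edge at row 257. So the key sits about 2 mm behind the TCP along the grip and must shift about 3 mm in +y. I'll correct that and lower with a force check.

```bash
cat > low.py <<'E'
from bench import *
from h import *
def down(x,y,z0,z1,q,lim=8,step=.0015):
    z=z0
    while z>z1+1e-6:
        z=max(z-step,z1);move_l((x,y,z),.03,q);s=state()
        if s["ft_force"][2]>lim-1.4: return z,s
    return z,s
def say(s): print("t",round(s["time"],2),"p",np.round(s["ee_pos"],4),"f",np.round(s["ft_force"],1),"m",np.round(s["moment"],2),"gap",round(s["finger_gap"],4))
E
python3 - <<'E'
from low import *
q=quat(np.radians(5))
move_l((.5089,.1153,.164),.12,q);say(state())
z,s=down(.5089,.1153,.164,.1475,q);print(z);say(s)
im=get_image("wrist");cv2.imwrite("pics/g4.png",im["frame"][150:420,180:470])
E
```

```text
t 11.36 p [0.5093 0.1152 0.165 ] f [0.1 0.5 0. ] m [-0.02 -0.09  0.04] gap 0.0138
0.1475
t 14.11 p [0.5089 0.1152 0.1474] f [ 1.  -2.8 -0.2] m [-0.63 -0.27 -0.03] gap 0.0139
```

The key slid the full 14 mm over the nut with almost no force, so the fit is right. Next I seat it and turn it clockwise about the nut axis.

```bash
cat >> low.py <<'E'
def tcp(N,th,o=.0021): return (N[0]-o*np.sin(th),N[1]+o*np.cos(th))
E
python3 - <<'E'
from low import *
N=np.array([.5091,.1129]);th=np.radians(5)
z,s=down(*tcp(N,th),.1474,.1455,quat(th),lim=5,step=.0005);print(z);say(s)
for k in range(12):
    th-=np.radians(5);move_to((*tcp(N,th),z),quat(th));s=state();print(round(np.degrees(th)),end=" ");say(s)
    f=s["ft_force"]
    if abs(s["moment"][2])>.45 or np.hypot(f[0],f[1])>12 or f[2]>15: break
E
```

```text
0.1459
t 14.91 p [0.5089 0.1151 0.1469] f [-1.3 -1.9  6.1] m [-0.43  0.42  0.04] gap 0.0141
0 t 15.16 p [0.5093 0.1148 0.1469] f [-1.5 -3.   5.9] m [-0.61  0.21 -0.04] gap 0.0139
-5 t 15.41 p [0.5093 0.1146 0.1469] f [-2.3 -3.3  6.2] m [-0.7   0.43 -0.03] gap 0.0142
-10 t 15.66 p [0.5093 0.1145 0.147 ] f [-2.9 -4.   6.5] m [-0.81  0.59 -0.06] gap 0.0139
-15 t 15.91 p [0.5094 0.1145 0.1469] f [-4.6 -3.1  6.7] m [-0.78  0.59  0.  ] gap 0.0138
-20 t 16.16 p [0.5095 0.1144 0.1469] f [-4.1 -3.8  6.8] m [-0.81  0.69 -0.  ] gap 0.0138
-25 t 16.41 p [0.5097 0.1144 0.1469] f [-3.5 -3.5  7.2] m [-0.76  0.8  -0.02] gap 0.014
-30 t 16.66 p [0.5098 0.1143 0.1469] f [-4.2 -4.1  7.1] m [-0.74  0.79 -0.01] gap 0.0135
-35 t 16.91 p [0.5099 0.1142 0.1469] f [-3.5 -3.8  7.1] m [-0.72  0.82 -0.03] gap 0.0136
-40 t 17.16 p [0.51   0.1142 0.1469] f [-4.5 -3.1  7.2] m [-0.67  0.93  0.02] gap 0.0138
-45 t 17.41 p [0.51   0.1141 0.1469] f [-4.5 -4.4  7.8] m [-0.68  0.98 -0.  ] gap 0.0139
-50 t 17.66 p [0.5101 0.114  0.1469] f [-4.7 -3.9  8.2] m [-0.61  0.97 -0.05] gap 0.0139
-55 t 17.91 p [0.5102 0.1139 0.1469] f [-4.7 -2.5  7.2] m [-0.59  0.98 -0.04] gap 0.0138
```

```bash
python3 - <<'E'
from low import *
N=np.array([.5086,.1126]);th=np.radians(-55);z=.1459
for k in range(12):
    th-=np.radians(2);move_to((*tcp(N,th),z),quat(th));hold(.1);s=state();R=s["ee_rot"]
    yaw=np.degrees(2*np.arctan2(R[2],R[1]))+90
    print(round(np.degrees(th)),"tau6",round(s["joint_torque"][5],3),"j6",round(s["joint_pos"][5],3),round(inverse_kinematics((*tcp(N,th),z),quat(th))[5],3),end=" ");say(s)
    f=s["ft_force"]
    if abs(s["moment"][2])>.5 or np.hypot(f[0],f[1])>12 or f[2]>15: break
im=get_image("wrist");cv2.imwrite("pics/g5.png",im["frame"][180:420,160:480])
E
```

```text
-57 tau6 -0.16 j6 1.149 1.149 t 18.26 p [0.5101 0.1138 0.1469] f [-3.  -1.3  6.7] m [-0.41  0.67 -0.13] gap 0.0137
-59 tau6 0.158 j6 1.184 1.184 t 18.61 p [0.5101 0.1138 0.1469] f [-2.6 -1.1  6.2] m [-0.43  0.71  0.14] gap 0.0141
-61 tau6 -0.154 j6 1.219 1.219 t 18.96 p [0.5102 0.1137 0.1469] f [-3.2 -1.9  6.7] m [-0.43  0.73 -0.18] gap 0.0139
-63 tau6 0.101 j6 1.253 1.253 t 19.31 p [0.5102 0.1137 0.1469] f [-3.5 -1.1  6.8] m [-0.36  0.75  0.11] gap 0.0137
-65 tau6 0.009 j6 1.288 1.288 t 19.66 p [0.5102 0.1137 0.1469] f [-3.8 -3.4  6.7] m [-0.4   0.73 -0.05] gap 0.0139
-67 tau6 0.018 j6 1.323 1.323 t 20.01 p [0.5102 0.1136 0.1469] f [-3.  -2.3  6.7] m [-0.34  0.73  0.02] gap 0.0142
-69 tau6 -0.036 j6 1.358 1.358 t 20.36 p [0.5103 0.1136 0.1469] f [-3.8 -1.7  7.4] m [-0.31  0.73 -0.05] gap 0.0136
-71 tau6 -0.026 j6 1.393 1.392 t 20.71 p [0.5103 0.1135 0.1469] f [-3.7 -0.9  6.5] m [-0.28  0.73 -0.02] gap 0.0136
-73 tau6 -0.021 j6 1.427 1.427 t 21.06 p [0.5103 0.1135 0.147 ] f [-3.8 -1.4  6.1] m [-0.27  0.82  0.02] gap 0.0138
-75 tau6 -0.035 j6 1.462 1.462 t 21.41 p [0.5103 0.1134 0.147 ] f [-2.6 -2.3  6.8] m [-0.28  0.74 -0.02] gap 0.0138
-77 tau6 -0.041 j6 1.497 1.497 t 21.76 p [0.5104 0.1134 0.1469] f [-3.6 -0.8  6.3] m [-0.27  0.76 -0.02] gap 0.0137
-79 tau6 -0.043 j6 1.532 1.532 t 22.11 p [0.5105 0.1133 0.1469] f [-4.1 -1.3  7. ] m [-0.19  0.67 -0.07] gap 0.0137
```

View pics/g5.png

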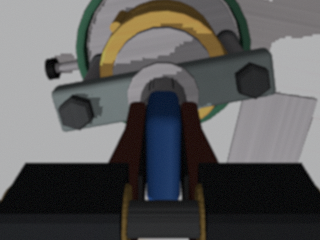

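The picture shows the key upright at about (163,90) in the crop, seated on the boss. But it turned 84° without torque or a stop, so it may be turning loose on the nut. I'll check the sideways play just above the boss (±0.8 mm if it fits, about ±3 mm if too large).

```bash
python3 - <<'E'
from low import *
s=state();x,y,_=s["ee_pos"];q=quat(np.radians(-79));x-=.0003
move_l((x,y,.149),.05,q);hold(.1);say(state())
for dx,dy in((.0015,0),(.003,0),(0,0),(-.0015,0),(-.003,0),(0,0),(0,.0015),(0,.003),(0,0),(0,-.0015),(0,-.003),(0,0)):
    move_l((x+dx,y+dy,.149),.02,q);s=state();print(dx,dy,end=" ");say(s)
E
```

```text
t 22.51 p [0.5101 0.1135 0.1486] f [ 0.7 -0.7  0. ] m [-0.15 -0.12 -0.02] gap 0.0137
0.0015 0 t 22.76 p [0.5107 0.1134 0.1484] f [-5.4 -0.3  0.6] m [-0.06  1.11 -0.06] gap 0.0141
0.003 0 t 23.01 p [0.5116 0.1136 0.1483] f [-8.   0.4  1.2] m [-0.05  1.65 -0.02] gap 0.0142
0 0 t 23.31 p [0.5106 0.1134 0.1491] f [ 0.6  0.5 -1.1] m [ 0.02 -0.13  0.  ] gap 0.0144
-0.0015 0 t 23.56 p [0.5102 0.1134 0.1492] f [ 5.6  0.7 -5. ] m [ 0.15 -1.2  -0.04] gap 0.0141
-0.003 0 t 23.81 p [0.5093 0.1133 0.1492] f [ 8.6  0.4 -5. ] m [ 0.04 -1.69 -0.05] gap 0.0138
0 0 t 24.11 p [0.5101 0.1133 0.149 ] f [ 0.3  0.3 -1.3] m [-0.03 -0.04  0.04] gap 0.0135
0 0.0015 t 24.36 p [0.5101 0.1139 0.149 ] f [-0.  -5.2 -0.9] m [-1.1   0.    0.01] gap 0.0138
0 0.003 t 24.61 p [0.5102 0.1141 0.149 ] f [ 0.8 -9.1 -0.4] m [-1.94 -0.01 -0.06] gap 0.0139
0 0 t 24.91 p [0.5101 0.1135 0.1491] f [ 0.2 -1.9 -0.9] m [-0.32 -0.02 -0.04] gap 0.014
0 -0.0015 t 25.16 p [0.5101 0.1129 0.149 ] f [ 0.8  4.3 -1. ] m [ 0.88 -0.01  0.03] gap 0.014
0 -0.003 t 25.41 p [0.51   0.1126 0.149 ] f [ 0.8  8.9 -2.6] m [ 1.85 -0.04 -0.  ] gap 0.0142
0 0 t 25.71 p [0.5101 0.1132 0.149 ] f [-0.3  0.8 -1.4] m [0.19 0.03 0.05] gap 0.0139
```

The play is only about ±0.8 mm, so this key does fit. I'll lift it off and look at how far the nut has turned.

```bash
cat >> low.py <<'E'
def proj(im,p):
    c=im["camera_matrix"]@(np.diag([1,-1,-1])@(im["view"]@np.r_[p,1])[:3]);return c[:2]/c[2]
def nutphase(im,N=(.509,.1133,.118),V=95):
    px=proj(im,np.array(N));c0=tuple(int(round(v)) for v in px)
    h=cv2.cvtColor(im["frame"],cv2.COLOR_BGR2HSV);out=[]
    for V in(60,95):
        m=((h[...,0]>14)&(h[...,0]<26)&(h[...,1]>70)&(h[...,2]>V)).astype(np.uint8);w=np.zeros_like(m);cv2.circle(w,c0,16,1,-1)
        cs,_=cv2.findContours(m*w,cv2.RETR_EXTERNAL,cv2.CHAIN_APPROX_NONE);c=max(cs,key=cv2.contourArea)
        M=cv2.moments(cv2.convexHull(c));n=plane(im,(M["m10"]/M["m00"],M["m01"]/M["m00"]),.118)[:2]
        Q=np.array([plane(im,p[0],.118)[:2] for p in c])-n;a=np.arctan2(Q[:,1],Q[:,0]);r=np.hypot(*Q.T)
        out.append((n.round(4),round(np.degrees(np.angle(np.sum((r-r.mean())*np.exp(6j*a))))/6,1)))
    return px,out
E
python3 - <<'E'
from low import *
s=state();x,y,_=s["ee_pos"];q=quat(np.radians(-79))
move_l((x,y,.18),.1,q);move_l((x,y,.25),.15,q);hold(.2);im=get_image("wrist");s=state();say(s);pickle.dump((im,s),open("g6.pkl","wb"))
px,o=nutphase(im);print(px,o);u,v=px.astype(int)
o=np.clip(im["frame"][v-35:v+65,u-50:u+50].astype(float)*1.6,0,255).astype(np.uint8);cv2.imwrite("pics/c6.png",cv2.resize(o,None,fx=6,fy=6,interpolation=cv2.INTER_CUBIC))
E
```

```text
t 27.03 p [0.5098 0.1131 0.2487] f [-0.5 -0.4 -1.2] m [-0.01  0.02 -0.02] gap 0.0139
[322.47192892 232.36364327] [(array([0.511 , 0.1135]), np.float64(-29.0)), (array([0.5093, 0.1137]), np.float64(27.7))]
```

View pics/c6.png

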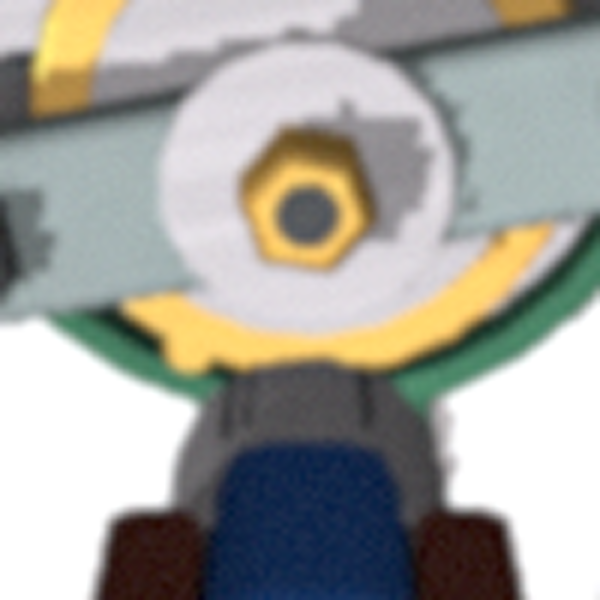

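The nut is at about (310,215) in the crop, and its corners are now at about 29° mod 60 where they began at 5.5°. It turned about 36° (0.64 rad), stopped, and the key then skipped a corner, which fits a start near 0.26 and the stop at 0.9. I'll reseat the key aligned with the nut (-31°) and tighten gently in fine steps until the torque builds.

```bash
python3 - <<'E'
from low import *
N=np.array([.5088,.1132]);o=.0014;th=np.radians(-31);q=quat(th)
move_to((*tcp(N,th,o),.19),q);hold(.1);im=get_image("wrist");print(nutphase(im))
x,y=tcp(N,th,o);move_l((x,y,.164),.1,q)
z,s=down(x,y,.164,.1475,q);print(z);say(s)
if z<.15:
    z,s=down(x,y,z,.1455,q,lim=5,step=.0005);print(z);say(s)
    while th>np.radians(-47):
        th-=np.radians(1);move_l((*tcp(N,th,o),z),.02,quat(th));s=state();m1=s["moment"][2];hold(.05);s=state()
        print(round(np.degrees(th)),"tau6",round(s["joint_torque"][5],2),round(m1,2),end=" ");say(s)
        if max(abs(s["moment"][2]),abs(m1))>.35: break
E
```

```text
(array([322.78171622, 258.74795379]), [(array([0.5113, 0.1173]), np.float64(-25.0)), (array([0.5096, 0.1177]), np.float64(-6.0))])
0.1475
t 31.16 p [0.5094 0.1144 0.1473] f [ 0.8  0.6 -0.9] m [-0.05 -0.06 -0.03] gap 0.014
0.146
t 31.91 p [0.5096 0.1144 0.147 ] f [-2.5 -0.3  5.9] m [-0.07  0.43 -0.02] gap 0.0135
-32 tau6 -0.01 -0.03 t 32.21 p [0.5098 0.1144 0.147 ] f [-1.8 -0.   6. ] m [-0.16  0.42 -0.01] gap 0.014
-33 tau6 -0.01 -0.01 t 32.51 p [0.5099 0.1144 0.147 ] f [-1.9  0.   5. ] m [-0.06  0.28 -0.01] gap 0.0138
-34 tau6 -0.0 0.02 t 32.81 p [0.51   0.1144 0.147 ] f [-0.9  0.2  4.9] m [-0.05  0.27  0.03] gap 0.0138
-35 tau6 0.01 0.02 t 33.11 p [0.5101 0.1143 0.147 ] f [-0.8 -0.7  4.8] m [-0.12  0.17  0.01] gap 0.014
-36 tau6 0.01 0.04 t 33.41 p [0.5101 0.1142 0.147 ] f [-1.  -0.1  4.8] m [-0.18  0.23  0.11] gap 0.0137
-37 tau6 0.01 -0.02 t 33.71 p [0.5101 0.1142 0.147 ] f [-1.2 -0.6  5.1] m [-0.23  0.24 -0.  ] gap 0.014
-38 tau6 0.02 -0.0 t 34.01 p [0.51   0.1141 0.147 ] f [-1.8 -0.6  6.3] m [-0.2   0.33  0.02] gap 0.0139
-39 tau6 0.02 -0.04 t 34.31 p [0.51   0.1141 0.147 ] f [-
[... 177 characters left out ...]
1 p [0.5099 0.114  0.147 ] f [-3.1 -1.   7.1] m [-0.28  0.4  -0.02] gap 0.0142
-42 tau6 0.03 -0.0 t 35.21 p [0.5099 0.114  0.147 ] f [-2.2 -1.1  5.9] m [-0.29  0.39  0.06] gap 0.0142
-43 tau6 0.04 0.04 t 35.51 p [0.5099 0.114  0.147 ] f [-2.8 -0.5  5.7] m [-0.33  0.46  0.07] gap 0.014
-44 tau6 0.06 0.09 t 35.81 p [0.5099 0.114  0.147 ] f [-2.3 -1.5  6.1] m [-0.28  0.49  0.04] gap 0.0138
-45 tau6 0.09 0.05 t 36.11 p [0.5099 0.114  0.147 ] f [-2.5 -1.6  6.6] m [-0.28  0.52  0.03] gap 0.0137
-46 tau6 0.12 0.12 t 36.41 p [0.5099 0.114  0.147 ] f [-2.5 -1.   6.5] m [-0.31  0.59  0.07] gap 0.0136
-47 tau6 0.14 0.12 t 36.71 p [0.5099 0.114  0.147 ] f [-3.  -1.5  5.7] m [-0.22  0.51  0.13] gap 0.014
```

```bash
python3 - <<'E'
from low import *
N=np.array([.5088,.1132]);o=.0014;th=np.radians(-47);z=.146;pm=0
while th>np.radians(-56):
    th-=np.radians(1);move_l((*tcp(N,th,o),z),.02,quat(th));hold(.1);s=state();t6=s["joint_torque"][5];print(round(np.degrees(th)),"tau6",round(t6,3),end=" ");say(s)
    if t6>.26 or t6<pm-.04: break
    pm=max(pm,t6)
E
```

```text
-48 tau6 0.148 t 37.06 p [0.5099 0.1139 0.147 ] f [-3.  -1.9  6.9] m [-0.3   0.55  0.14] gap 0.0137
-49 tau6 0.167 t 37.41 p [0.5099 0.1139 0.147 ] f [-2.4 -0.7  5.5] m [-0.23  0.54  0.19] gap 0.0139
-50 tau6 0.16 t 37.76 p [0.5099 0.1139 0.147 ] f [-2.3 -1.4  5.9] m [-0.3   0.51  0.18] gap 0.0143
-51 tau6 0.201 t 38.11 p [0.5099 0.1139 0.147 ] f [-3.2 -1.2  6.2] m [-0.27  0.52  0.15] gap 0.0139
-52 tau6 0.207 t 38.46 p [0.51   0.1139 0.147 ] f [-3.1 -0.9  5.7] m [-0.29  0.54  0.15] gap 0.0141
-53 tau6 0.174 t 38.81 p [0.51   0.1139 0.147 ] f [-2.4 -1.2  5.5] m [-0.3   0.47  0.19] gap 0.0137
-54 tau6 0.245 t 39.16 p [0.51   0.1138 0.147 ] f [-2.6 -1.   5.9] m [-0.24  0.52  0.28] gap 0.0137
-55 tau6 0.107 t 39.51 p [0.51   0.1138 0.147 ] f [-3.  -1.3  6.2] m [-0.21  0.54  0.13] gap 0.0139
```

```bash
python3 - <<'E'
from low import *
s=state();x,y,_=s["ee_pos"];q=quat(np.radians(-55))
im0,_=pickle.load(open("g6.pkl","rb"));print("before",nutphase(im0))
move_l((x,y,.19),.15,q)
for i,(p,a) in enumerate((((.5102,.1137,.25),-55),((.5098,.1131,.25),-79))):
    move_to(p,quat(np.radians(a)));hold(.1);im=get_image("wrist");print(a,nutphase(im,(.509,.1133,.118)));pickle.dump(im,open(f"g7_{i}.pkl","wb"))
say(state())
E
```

```text
before (array([322.47192892, 232.36364327]), [(array([0.511 , 0.1135]), np.float64(-29.0)), (array([0.5093, 0.1137]), np.float64(27.7))])
-55 (array([322.86329425, 232.71513847]), [(array([0.5107, 0.1142]), np.float64(26.8)), (array([0.5091, 0.1139]), np.float64(24.8))])
-79 (array([322.45201938, 232.1888744 ]), [(array([0.5111, 0.1135]), np.float64(-29.0)), (array([0.5093, 0.1137]), np.float64(27.2))])
t 41.08 p [0.5097 0.1131 0.2495] f [ 0.4 -0.1 -1.9] m [ 0.02 -0.04  0.  ] gap 0.0142
```

The nut has not moved since the last look (27° both times), although the key pushed it with more than 0.2 N m. It is at its stop and tight. I'll reseat the key, take up the slack clockwise and hand in.

```bash
python3 - <<'E'
from low import *
N=np.array([.5088,.1132]);o=.0014;th=np.radians(-32);q=quat(th);x,y=tcp(N,th,o)
move_to((x,y,.19),q);move_l((x,y,.164),.1,q)
z,s=down(x,y,.164,.1475,q);print(z);say(s)
if z<.15:
    z,s=down(x,y,z,.1455,q,lim=5,step=.0005);print(z);say(s)
    while th>np.radians(-49.5):
        th-=np.radians(2);move_l((*tcp(N,th,o),z),.02,quat(th));hold(.1);s=state();t6=s["joint_torque"][5]
        if t6>.16: break
    print(np.degrees(th),t6);hold(.3);say(state());print(state()["finger_force"])
E
```

```text
0.1475
t 45.04 p [0.5093 0.1139 0.1475] f [-3.3 -5.   2.8] m [-1.17  0.61 -0.03] gap 0.0138
0.147
t 45.29 p [0.5093 0.1138 0.1475] f [-4.1 -5.6  4.5] m [-1.2   0.86  0.08] gap 0.0137
-50.00000000000003 0.09872306138277054
t 48.74 p [0.5094 0.1135 0.1474] f [-5.  -5.3  5.4] m [-1.3   1.12  0.09] gap 0.0143
29.998764395713806
```

```bash
python3 - <<'E'
from low import *
N=np.array([.5081,.1124]);o=.0014;th=np.radians(-50)
move_l((*tcp(N,th,o),.147),.02,quat(th));hold(.2);say(state())
z,s=down(*tcp(N,th,o),.147,.1455,quat(th),lim=7,step=.0005);hold(.3);s=state();print(z,s["joint_torque"][5]);say(s)
f=s["ft_force"]
if np.hypot(f[0],f[1])<5 and s["ee_pos"][2]<.148 and f[2]>2: job_done();print("handed in")
E
```

```text
t 49.19 p [0.5092 0.1133 0.1474] f [-3.2 -3.4  6.3] m [-0.77  0.71  0.08] gap 0.0138
0.1465 0.08502788376063108
t 49.74 p [0.5092 0.1134 0.1474] f [-4.1 -3.1  7.3] m [-0.87  0.86  0.14] gap 0.0137
```

```bash
python3 - <<'E'
from low import *
say(state()); print(job_done())
E
```

```text
t 49.74 p [0.5092 0.1134 0.1474] f [-4.1 -3.1  7.3] m [-0.87  0.86  0.14] gap 0.0137
the job is handed in; nothing more can be done
None
```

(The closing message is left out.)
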